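Cedar block from its case into its holder

ROBOT

A 6-joint arm with a two-finger parallel gripper is mounted at the origin on the work surface. World frame = base frame: x ahead of the robot, y to its left, z up, the work surface at z = 0. Lengths are in mm, angles in rad, forces in N, time in s.
With the tool pointing down it reaches from about 375 to 975 mm from the base axis. Payload 3.8 kg.
Tool frame: the origin (TCP) lies at the very end of the fingers, on their centre line; the grasp point (between the pads) lies 19 mm behind it (env.grasp_offset is the distance from the TCP to the grasp point, in mm); z points along the fingers, y is the line along which they close (so a half turn about z gives the same grasp; the last joint's range is limited). The gripper opens to 88 mm and grips with 3 to 60 N. Pads are 18 mm wide; open, the fingers measure 123 mm over their backs; the gripper's body (75 mm by 187 mm) begins 45 mm behind the grasp point.
Start: joints at [1.302, 0.264, 1.604, -0, 1.274, -0.037], TCP at [155.066, 656.942, 238.706] pointing down, gripper open.
Joint ranges: [-2.63, 2.63], [-0.94, 2.18], [0.31, 2.57], [-1.31, 4.45], [0, 2.66], [-2.55, 2.55]. Speed limits (rad/s): [2.57, 2.57, 3.14, 3.14, 3.14, 3.14].

INTERFACE

Orientations are given as a rotation vector (axis times angle).
In Python, from workcell import env gives the robot as it stands.
- The arm moves only by the tool arm_command, never from a script. Its argument "increments" is one flat list of numbers, 7 for each row, row after row: the shift along the world's x, y, z in units of 30 mm (1.0 is 30 mm), then the turn, a rotation vector about the world's x, y, z in units of 8 degrees (1.0 is 8 degrees), then the closure in counts, from 0 (fully open) to 255 (shut). In form: [tx, ty, tz, rx, ry, rz, jaw, tx, ty, tz, rx, ry, rz, jaw, ...]. A call has 1 to 10 rows; each row shifts and turns the commanded pose from where the row before left it; what a row does not reach is not made up. A row lasts 1/10 s, in which the tool goes at most 50 mm and 8.59 degrees, less where a joint would pass 70% of its speed; a pose out of reach is approached as far as the arm can. A call is refused whole if a number of a shift passes 1 or a number of a turn 1, either way. A call with a gripper value outside its range is refused whole. The fingers move at their own pace and stop on an object; "squeeze" is the grip in N (left out, the last holds). Time passes only in rows, so rows that do not move let the fingers close. It gives the time, the measured TCP pose, the force, the opening and the grip force at its end, in the units of the state.
- env.read_state(): the state, without advancing time (a new reading comes with each control period).
- env.camera(name): name is "scene" or "side" or "wrist"; returns the picture (384x512x3 uint8, red, green, blue); there is no depth.
- env.camera_model(name): a dict with "mtx" (3x3 intrinsics, pixels), "k1" (the pictures are not rectified: a ray, as slopes to the right and down, at radius r is drawn at 1 + k1 r^2 times it, then the intrinsics apply), "extrinsics" (4x4, takes a point from camera to world coordinates); the wrist camera has in their place "mount" (4x4, takes a point from camera to tool coordinates, whose origin is the TCP and whose axes are the flange's). Camera axes: x right, y down, z forward; pixel columns grow to the right and rows downward; lengths in mm; the calibration is good to about 2 mm. A picture is of the moment at which its call begins: read the wrist's pose just before it. camera_model takes no time and is no camera call.
- env.finish_job(): hands the job in; it is judged then, once.
The state is a dict: "time_s": time; "joints": joint angles; "qvel": joint speeds; "effort": joint torques, N m; "position": TCP position; "tool_rot": TCP orientation; "ft_force": force on the tool from outside, world axes, zero at the start; "wrist_torque": the same for the moment, N m; "gripper_width": finger opening in mm; "grasp_force": force on a finger pad.
Only numpy, scipy, OpenCV 4.12 (cv2) and the standard library are available. Lean on these libraries where they do the work, as an engineer would, in place of code of your own. Each camera call takes 0.05 s, during which the arm holds its last target. There are 200 camera calls.

TASK

Change the cedar block of the linen closet: pick up the grey case and tip it mouth-down until the wooden block slides part of the way out, and lay the case flat on the counter again with the block's tongue sticking out. Then draw the block out by that tongue and lower it (do not drop it) into the matching pocket of the wooden holder, so that it sits fully home, flat and square. Leave the case lying flat on the counter and the other things where they stand.

Things in the scene. Friction and masses are not known exactly. Their poses are not given: they have to be found in the camera images.
- case_center (a point): Centre (half-way up) of the loose case: a rigid rectangular tube 146 long x 52 wide x 38 mm high lying flat, grey with a pale see-through top, about 0.22 kg, gripped across its width. x runs along it from the open mouth (73 mm towards -x) to the closed end (73 mm towards +x), z up. Its x axis starts within 0.35 rad of world +x: the mouth faces the robot's side, the counter before it is free.
- case_mouth (a point): Centre of the case's open mouth, 19 mm above its underside; axes as the case. Walls, floor and top are 3 mm thick (closed end 4): inside 46 wide x 32 high x 142 mm long. The block lies loose inside and slides once the mouth points down by 25 to 36 degrees, depending on friction (steeper is sure); it slides right out unless its end meets the counter.
- block_center (a point): Centre (half-way up and along) of the loose wooden block, 130 long x 26 mm thick, about 0.06 kg. Along its x axis: body 40 mm wide from +65 to -20 mm, then a tongue 26 mm wide from -20 to -65 mm. z is through the thickness. It starts flat in the case, tongue towards the mouth and tongue end 7 to 11 mm inside it. Centre of mass about 6 mm to +x of the centre.
- pocket (a point): Where the block's centre lies when seated in the holder, and its axes then (tongue to -x, within 0.4 rad of world -x). The holder is a fixed wooden board 180 x 90 x 18 mm, long along x, with a pocket 10 mm deep (floor 8 mm over the counter) of the block's outline plus 2 mm all round. This point is 21 mm over the counter, 3 mm above the board's top; the seated block stands 16 mm proud.
- dropper: Bystander: small amber bottle, 36 mm wide, 100 mm tall; origin at its underside's centre.
- stick: Bystander: black cylinder, 28 mm wide, 85 mm tall; origin at its underside's centre.
- jar: Bystander: white jar, 64 mm wide, 60 mm tall; origin at its underside's centre.
- roll: Bystander: standing paper roll, 110 mm wide, 100 mm tall; origin at its underside's centre.
- roll2: Bystander: another standing paper roll, 110 mm wide, 100 mm tall; origin at its underside's centre.
- cup: Bystander: white cup, 72 mm wide, 90 mm tall; origin at its underside's centre.
- brush: Bystander: brush lying flat, 170 mm long; origin at its underside's centre.
- soap: Bystander: white soap bar, 85 x 55 x 28 mm; origin at its underside's centre.
There are look-alikes about, which are no part of the job. What is meant by the part that bears case_center is not green or purple, and is the larger of those in its own colour.

How it is judged:
By the outcome, as a careful person would: the job done as asked, in the order asked, and still so for the second after the job is handed in, with the robot touching nothing.
It also fails if it takes over 58 s, if anything falls off the work surface, if the arm or the gripper's body presses on something with over 40 N, if the wrist force passes 120 N, or if a joint passes its speed limit or range.

## Working session

There is one attempt and no reset: what is moved stays moved. The work goes in short steps, Python scripts to look and compute and a tool call to move; the robot and the scene stay as the last step left them, time stands still between calls to the robot, and variables do not carry over. Pictures are saved under pics/ and viewed, at most 10 in all, crops included, and the job is handed in when it is done.

Besides the shell and the picture viewer there is one more tool, called after "Emit:" as name(argument=value, ...), one argument or row to a line, values as JSON. arm_command: Moves the arm, as the interface text tells. Its arguments: {"type":"object","properties":{"increments":{"type":"array","items":{"type":"number"}},"squeeze":{"type":"number"}},"required":["increments"]}

```bash
mkdir -p pics; ls; python3 - <<'E'
from workcell import env
import cv2,numpy as np
s=env.read_state();print(s)
a=env.camera("scene");b=env.camera("side");c=env.camera("wrist")
for n,i in zip(("scene","side","wrist"),(a,b,c)):
    cv2.imwrite(f"pics/{n}0.png",i[:,:,::-1]); m=env.camera_model(n);print(n,{k:np.round(v,4).tolist() for k,v in m.items()})
cv2.imwrite("pics/both0.png",cv2.resize(np.vstack([a,b])[:,:,::-1],None,fx=.78,fy=.78))
E
```

```text
pics
{'time_s': 0.0, 'joints': array([ 1.30208823e+00,  2.64740227e-01,  1.60536112e+00,  3.99344307e-07,
        1.27368555e+00, -3.68606732e-02]), 'qvel': array([-0.00183622, -0.0016813 , -0.00012629, -0.00106563,  0.00029747,
       -0.00030789]), 'effort': array([ 2.19285364e-03, -5.02124691e+01, -3.56873739e+01,  7.29906047e-02,
        2.97161133e-02, -1.87831070e-04]), 'position': array([154.88789526, 656.26718343, 237.4036612 ]), 'tool_rot': array([-0.36333125, -3.12017351,  0.00340611]), 'ft_force': array([-0.63219888,  0.12767719, -0.74347981]), 'wrist_torque': array([ 0.04155143,  0.03520543, -0.01208782]), 'grasp_force': 0.0, 'gripper_width': 87.93346272995748}
scene {'mtx': [[460.5861, 0.0, 265.1697], [0.0, 460.5861, 187.6329], [0.0, 0.0, 1.0]], 'k1': -0.1293, 'extrinsics': [[-0.7968, 0.3743, -0.4744, 1273.8111], [0.604, 0.4682, -0.645, 955.6767], [-0.0193, -0.8004, -0.5991, 960.5106], [0.0, 0.0, 0.0, 1.0]]}
side {'mtx': [[353.0579, 0.0, 259.6534], [0.0, 353.0579, 191.119], [0.0, 0.0, 1.0]], 'k1': 0.0258, 'extrinsics': [[-0.9662, -0.1936, 0.1702, 390.5394], [-0.2575, 0.6943, -0.6721, 595.6126], [0.012, -0.6932, -0.7207, 716.4602], [0.0, 0.0, 0.0, 1.0]]}
wrist {'mtx': [[272.5616, 0.0, 254.1426], [0.0, 272.5616, 192.773], [0.0, 0.0, 1.0]], 'k1': -0.043, 'mount': [[-0.0006, -0.9648, -0.2629, 67.2567], [1.0, -0.0007, 0.0005, -0.4157], [-0.0006, -0.2629, 0.9648, -147.0496], [0.0, 0.0, 0.0, 1.0]]}
```

View pics/scene0.png

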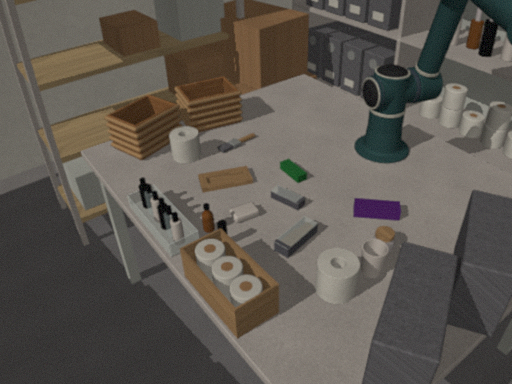

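View pics/side0.png

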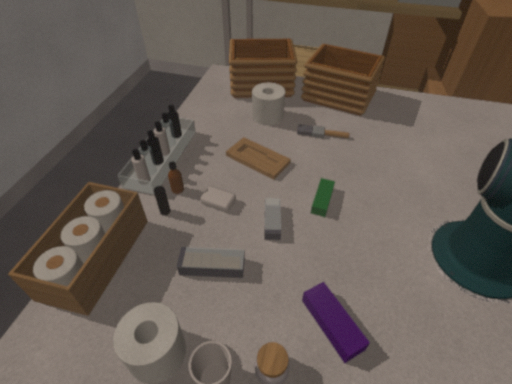

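The scene shows two grey cases. The small one is at scene (288,197) / side (272,218), and the large one is at scene (296,236) / side (212,262). The green one (292,170) and the purple one (377,209) are excluded by colour. The larger grey one fits the description. The holder is at scene (225,179) / side (258,157).

```bash
cat > h.py <<'E'
from workcell import env
import cv2,numpy as np
from scipy.spatial.transform import Rotation as R
def ext(n,s=None):
    m=env.camera_model(n)
    if "extrinsics" in m: return np.array(m["extrinsics"]),m
    T=np.eye(4);T[:3,:3]=R.from_rotvec(s["tool_rot"]).as_matrix();T[:3,3]=s["position"]
    return T@np.array(m["mount"]),m
def pt(n,uv,z,s=None):
    E,m=ext(n,s);uv=np.float64(uv).reshape(-1,1,2)
    p=cv2.undistortPoints(uv,np.array(m["mtx"]),np.array([m["k1"],0,0,0.]))[:,0]
    d=np.c_[p,np.ones(len(p))]@E[:3,:3].T;o=E[:3,3]
    return o+d*((z-o[2])/d[:,2])[:,None]
def proj(n,P,s=None):
    E,m=ext(n,s);Ei=np.linalg.inv(E)
    r=cv2.Rodrigues(Ei[:3,:3])[0]
    return cv2.projectPoints(np.float64(P).reshape(-1,1,3),r,Ei[:3,3],np.array(m["mtx"]),np.array([m["k1"],0,0,0.]))[0][:,0]
E
python3 - <<'E'
from h import *
a=cv2.imread("pics/side0.png");b=cv2.imread("pics/scene0.png")
c1=cv2.resize(a[235:290,165:260],(760,440),interpolation=cv2.INTER_CUBIC)
c2=cv2.resize(a[130:185,215:310],(760,440),interpolation=cv2.INTER_CUBIC)
cv2.imwrite("pics/crop1.png",cv2.resize(np.vstack([c1,c2]),(520,600),interpolation=cv2.INTER_AREA))
# crop scale: x 520/95, y 300/55
print(pt("side",[(180,250),(245,250),(245,262),(180,262)],38), pt("scene",[(296,236),(225,179)],20))
E
```

```text
[[678.09793324 192.33311213  38.        ]
 [534.85798647 153.1085404   38.        ]
 [525.72868985 183.75673047  38.        ]
 [665.05832633 221.79128755  38.        ]] [[ 602.83140363  193.00046045   20.        ]
 [ 608.74571552 -185.16440448   20.        ]]
```

View pics/crop1.png

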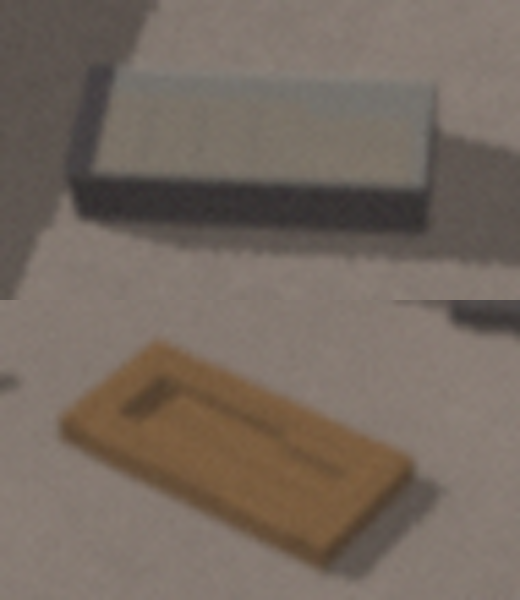

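The upper crop confirms the large grey case: the block shows through its pale top and the mouth is at the right (435,83)-(428,185). The lower crop shows the holder, with the tongue of its pocket at the lower right.

Emit:
arm_command(
  increments=[0.9, -0.97, 0, 0, 0, 0.225, 0, 0.9, -0.97, 0, 0, 0, 0.225, 0, 0.9, -0.97, 0, 0, 0, 0.225, 0, 0.9, -0.97, 0, 0, 0, 0.225, 0, 0.9, -0.97, 0, 0, 0, 0.225, 0, 0.9, -0.97, 0, 0, 0, 0.225, 0, 0.9, -0.97, 0, 0, 0, 0.225, 0, 0.9, -0.97, 0, 0, 0, 0.225, 0],
  squeeze=30,
)

```text
time_s: 0.95
position: [371.8, 422.7, 238.5]
tool_rot: [0.033, -3.141, 0.0]
ft_force: [1.2, -1.1, -0.2]
gripper_width: 88.0
grasp_force: 0.0
```

Emit:
arm_command(
  increments=[0.9, -0.97, 0, 0, 0, 0.225, 0, 0.9, -0.97, 0, 0, 0, 0.225, 0, 0.9, -0.97, 0, 0, 0, 0.225, 0, 0.9, -0.97, 0, 0, 0, 0.225, 0, 0.9, -0.97, -0.2, 0, 0, 0.225, 0, 0.9, -0.97, -0.5, 0, 0, 0.225, 0, 0.9, -0.97, -0.9, 0, 0, 0.225, 0, 0.9, -0.97, -0.9, 0, 0, 0.225, 0, 0, 0, 0, 0, 0, 0, 0, 0, 0, 0, 0, 0, 0, 0],
)

```text
time_s: 1.95
position: [586.5, 190.4, 162.2]
tool_rot: [0.42, -3.11, 0.0]
ft_force: [0.5, 0.0, 1.2]
gripper_width: 87.5
grasp_force: 0.0
```

```bash
python3 - <<'E'
from h import *
s=env.read_state();w=env.camera("wrist")[:,:,::-1];cv2.imwrite("pics/w1.png",w);print(s["time_s"],s["position"],s["tool_rot"])
np.savez("pics/w1.npz",position=s["position"],tool_rot=s["tool_rot"])
k=lambda x,y,oy,o: (215 if o else 165)+0*x
c=lambda P,ox,oy:[(ox+x*95/520-.5,oy+y*55/300-.5) for x,y in P]
A=pt("side",c([(435,83),(428,185),(72,178),(90,65)],165,235),38)
B=pt("side",c([(158,42),(413,165),(325,258),(62,126)],215,130),18)
print(A.round(1),A.mean(0),B.round(1),B.mean(0))
E
```

```text
1.95 [586.46949659 190.40290102 162.20366424] [ 4.19838587e-01 -3.11014886e+00  2.07212592e-05]
[[537.4 153.   38. ]
 [525.9 200.8  38. ]
 [664.6 235.2  38. ]
 [680.  182.6  38. ]] [601.99864248 192.9162978   38.        ] [[ 667.8 -273.9   18. ]
 [ 501.4 -206.6   18. ]
 [ 530.9 -121.5   18. ]
 [ 697.3 -186.    18. ]] [ 599.3501025  -197.00721952   18.        ]
```

View pics/w1.png

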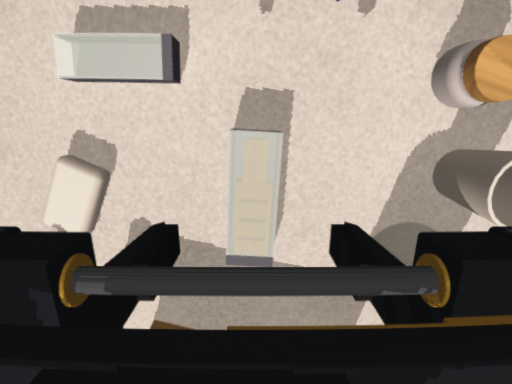

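The wrist view shows the case from above, with its mouth end at (231,130)-(282,131) and its closed end at (226,264)-(273,265). The tongue points to the mouth.

```bash
python3 - <<'E'
from h import *
s=dict(np.load("pics/w1.npz"))
A=pt("wrist",[(230.5,129.5),(282,130.5),(273,265),(226,264)],38,s)
print(A.round(1),A.mean(0),[np.linalg.norm(A[i]-A[(i+1)%4]).round(1) for i in range(4)])
x=(A[2]+A[3]-A[0]-A[1])/2;print(np.arctan2(x[1],x[0]))
r=R.from_rotvec(s["tool_rot"]).as_matrix();print(np.arctan2(-r[0,1],r[1,1]))
E
```

```text
[[537.  152.7  38. ]
 [524.7 201.3  38. ]
 [667.3 234.1  38. ]
 [679.9 183.3  38. ]] [602.23632119 192.85617032  38.        ] [np.float64(50.2), np.float64(146.3), np.float64(52.4), np.float64(146.1)]
0.21833822076402426
0.26835688377747474
```

Emit:
arm_command(
  increments=[0.26, 0.04, -0.5, 0, 0, -0.14, 0, 0.26, 0.04, -0.9, 0, 0, -0.14, 0, 0, 0, -1, 0, 0, 0, 0, 0, 0, -1, 0, 0, 0, 0, 0, 0, -1, 0, 0, 0, 0, 0, 0, -0.6, 0, 0, 0, 0, 0, 0, 0, 0, 0, 0, 0, 0, 0, 0, 0, 0, 0, 0],
)

```text
time_s: 2.8
position: [602.7, 194.8, 14.0]
tool_rot: [-0.365, 3.12, 0.0]
ft_force: [0.2, 0.2, 0.7]
gripper_width: 88.2
grasp_force: 0.0
```

Emit:
arm_command(
  increments=[0, 0, 0, 0, 0, 0, 255, 0, 0, 0, 0, 0, 0, 255, 0, 0, 0, 0, 0, 0, 255, 0, 0, 0, 0, 0, 0, 255, 0, 0, 0, 0, 0, 0, 255, 0, 0, 0, 0, 0, 0, 255, 0, 0, 0, 0, 0, 0, 255, 0, 0, 0, 0, 0, 0, 255],
  squeeze=40,
)

```text
time_s: 3.6
position: [603.0, 193.7, 14.3]
tool_rot: [-0.363, 3.12, -0.0]
ft_force: [-1.3, -2.2, 5.3]
gripper_width: 51.7
grasp_force: 39.9
```

Emit:
arm_command(
  increments=[0, 0, 0.25, 0.135, -0.567, 0, 255, 0, 0, 0.25, 0.135, -0.567, 0, 255, 0, 0, 0.25, 0.135, -0.567, 0, 255, 0, 0, 0.25, 0.135, -0.567, 0, 255, 0, 0, 0.25, 0.135, -0.567, 0, 255, 0, 0, 0.25, 0.135, -0.567, 0, 255, 0, 0, 0.25, 0.135, -0.567, 0, 255, 0, 0, 0.25, 0.135, -0.567, 0, 255, 0, 0, 0.25, 0.135, -0.567, 0, 255, 0, 0, 0, 0, 0, 0, 255],
)

```text
time_s: 4.6
position: [602.4, 189.1, 75.2]
tool_rot: [-0.283, 2.46, 0.086]
ft_force: [-0.0, -0.5, -2.4]
gripper_width: 52.1
grasp_force: 39.9
```

Emit:
arm_command(
  increments=[0, 0, 0, 0, 0, 0, 255, 0, 0, 0, 0, 0, 0, 255, 0, 0, 0, 0, 0, 0, 255, 0, 0, 0, 0, 0, 0, 255, 0, 0, 0, 0, 0, 0, 255],
)

```text
time_s: 5.1
position: [605.0, 190.0, 77.3]
tool_rot: [-0.28, 2.456, 0.088]
ft_force: [0.3, 0.1, -2.5]
gripper_width: 51.7
grasp_force: 39.9
```

```bash
python3 - <<'E'
from h import *
s=env.read_state();print(s["position"],s["joints"].round(2))
c1=env.camera("side")[:,:,::-1][215:305,150:290];c2=env.camera("scene")[:,:,::-1][190:280,240:380]
w=env.camera("wrist")[:,:,::-1]
f=lambda c:cv2.resize(c,(466,300),interpolation=cv2.INTER_CUBIC)
cv2.imwrite("pics/t1.png",np.vstack([f(c1),f(c2)]))
cv2.imwrite("pics/t1w.png",w)
E
```

```text
[605.00331151 189.97342732  77.30471167] [ 0.29  0.08  2.32 -0.57  0.08 -0.96]
```

View pics/t1w.png

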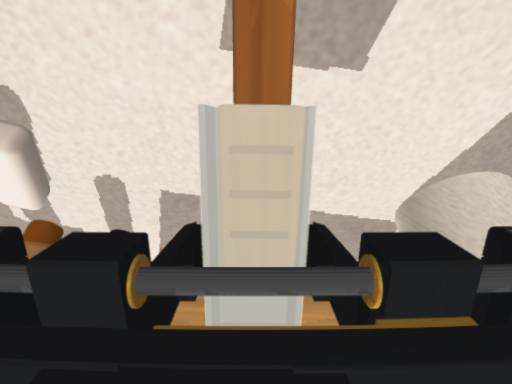

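View pics/t1.png

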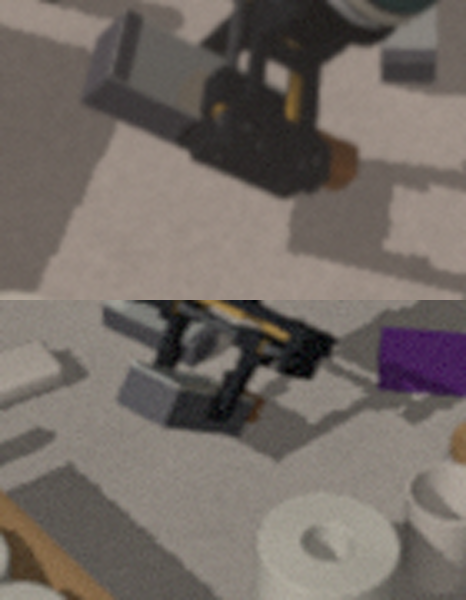

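```bash
python3 - <<'E'
from h import *
s=env.read_state();r=R.from_rotvec(s["tool_rot"]).as_matrix();T=np.eye(4)
print(r.round(3),np.degrees(np.arccos(-r[2,2])))
# wrist rays into tool frame (case frame: x_c=-tx, height above case bottom=14-tz)
m=env.camera_model("wrist");M=np.array(m["mount"])
for uv,hc in [((200,106),38),((314,106),38),((218,106),29),((305,106),29),((233,104),29),((293,104),29)]:
    p=cv2.undistortPoints(np.float64([[uv]]),np.array(m["mtx"]),np.array([m["k1"],0,0,0.]))[0,0]
    d=M[:3,:3]@np.r_[p,1];o=M[:3,3];q=o+d*((14-hc-o[2])/d[2]);print(uv,hc,(-q[0]).round(1),q[1].round(1))
E
```

```text
[[-0.762 -0.223  0.608]
 [-0.179  0.975  0.133]
 [-0.622 -0.007 -0.783]] 38.471002342897705
(200, 106) 38 -72.1 -23.8
(314, 106) 38 -72.1 25.5
(218, 106) 29 -72.5 -17.2
(305, 106) 29 -72.5 23.2
(233, 104) 29 -73.4 -10.2
(293, 104) 29 -73.4 17.6
```

The block has slid and its orange tongue is well out, with the shoulder near the mouth edge at wrist (218..305,106). The side crop shows the tongue touching the counter. Next I untilt the case, pivoting about the tongue tip.

Emit:
arm_command(
  increments=[0.175, 0.042, -0.2, -0.118, 0.496, 0, 255, 0.162, 0.039, -0.213, -0.118, 0.496, 0, 255, 0.146, 0.035, -0.223, -0.118, 0.496, 0, 255, 0.13, 0.031, -0.23, -0.118, 0.496, 0, 255, 0.114, 0.027, -0.243, -0.118, 0.496, 0, 255, 0.097, 0.023, -0.253, -0.118, 0.496, 0, 255, 0, 0, 0, 0, 0, 0, 255, 0, 0, 0, 0, 0, 0, 255],
)

```text
time_s: 6.05
position: [628.7, 193.3, 38.2]
tool_rot: [-0.327, 2.852, 0.021]
ft_force: [-0.0, -0.3, -1.9]
gripper_width: 52.2
grasp_force: 39.9
```

Emit:
arm_command(
  increments=[0, 0, -0.125, -0.09, 0.377, 0, 255, 0, 0, -0.125, -0.09, 0.377, 0, 255, 0, 0, -0.125, -0.09, 0.377, 0, 255, 0, 0, -0.125, -0.09, 0.377, 0, 255, 0, 0, -0.125, -0.09, 0.377, 0, 255, 0, 0, 0, 0, 0, 0, 255, 0, 0, 0, 0, 0, 0, 255],
)

```text
time_s: 6.75
position: [628.0, 193.2, 19.4]
tool_rot: [-0.362, 3.119, -0.028]
ft_force: [-0.3, -0.1, -2.3]
gripper_width: 51.8
grasp_force: 39.9
```

Emit:
arm_command(
  increments=[0, 0, -0.09, 0.1, 0, 0, 255, 0, 0, -0.09, 0, 0, 0, 255, 0, 0, 0, 0, 0, 0, 255, 0, 0, 0, 0, 0, 0, 255],
)

```text
time_s: 7.15
position: [628.2, 193.1, 14.4]
tool_rot: [-0.361, 3.118, -0.006]
ft_force: [-0.6, -0.8, -1.2]
gripper_width: 51.4
grasp_force: 39.9
```

Emit:
arm_command(
  increments=[0, 0, -0.025, 0, 0, 0, 255, 0, 0, 0, 0, 0, 0, 255, 0, 0, 0, 0, 0, 0, 0, 0, 0, 0, 0, 0, 0, 0, 0, 0, 0, 0, 0, 0, 0, 0, 0, 0, 0, 0, 0, 0],
)

```text
time_s: 7.75
position: [628.7, 193.5, 13.5]
tool_rot: [-0.362, 3.118, -0.006]
ft_force: [-0.0, -0.3, 0.3]
gripper_width: 82.1
grasp_force: 0.0
```

Emit:
arm_command(
  increments=[0, 0, 0.6, 0, 0, 0, 0, 0, 0, 0.9, 0, 0, 0, 0, -0.6, -0.12, 0.9, 0, 0, 0, 0, -0.9, -0.22, 0.7, 0, 0, 0, 0, -0.6, -0.12, 0.6, 0, 0, 0, 0, 0, 0, 0, 0, 0, 0, 0, 0, 0, 0, 0, 0, 0, 0],
)

```text
time_s: 8.45
position: [566.5, 179.8, 126.2]
tool_rot: [-0.361, 3.115, -0.005]
ft_force: [0.7, -0.2, -0.1]
gripper_width: 88.3
grasp_force: 0.0
```

```bash
python3 - <<'E'
from h import *
s=env.read_state();w=env.camera("wrist")[:,:,::-1];cv2.imwrite("pics/w2.png",w);print(s["position"],s["tool_rot"],s["gripper_width"])
np.savez("pics/w2.npz",position=s["position"],tool_rot=s["tool_rot"])
E
```

```text
[566.49981874 179.83755168 126.22271175] [-0.36132137  3.11493077 -0.005051  ] 88.33506595451635
```

View pics/w2.png

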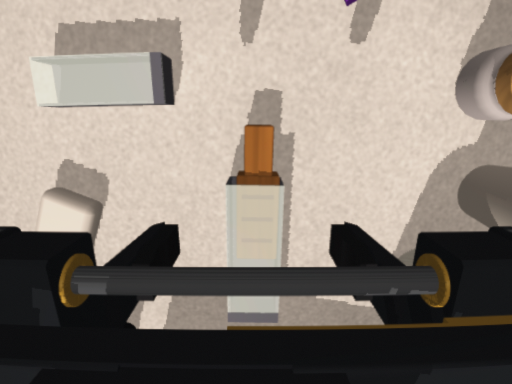

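The wrist view shows the tongue fully out and the case flat. The tip is at (245,125)-(273,125), the shoulder at y≈172 and the case mouth at y≈178.

```bash
python3 - <<'E'
from h import *
s=dict(np.load("pics/w2.npz"));w=cv2.imread("pics/w2.png").astype(int)
m=((w[:,:,2]>w[:,:,0]*2)&(w[:,:,2]>90)).astype(np.uint8);m[:115]=0;m[200:]=0;m[:,:235]=0;m[:,285:]=0
ys,xs=np.nonzero(m)
for y in (124,125,126,130,150,168,170,172,174,176,180):
    q=xs[ys==y];print(y,(q.min(),q.max()) if len(q) else None)
def row(y): q=xs[ys==y];return (q.min()-.0,y),(q.max()+1.,y)
for y in (130,145,160):
    A=pt("wrist",row(y),29,s);print(A.round(1).tolist(),A.mean(0).round(1),np.linalg.norm(A[1]-A[0]).round(1))
C=pt("wrist",[(259,ys.min())],29,s);print("tip",C)
B=pt("wrist",[(228,178),(284,180)],38,s);print("mouth",B,B.mean(0))
r=R.from_rotvec(s["tool_rot"]).as_matrix();print(np.arctan2(-r[0,1],r[1,1]))
E
```

```text
124 None
125 (np.int64(247), np.int64(270))
126 (np.int64(245), np.int64(272))
130 (np.int64(245), np.int64(273))
150 (np.int64(245), np.int64(272))
168 (np.int64(245), np.int64(271))
170 (np.int64(244), np.int64(271))
172 (np.int64(245), np.int64(271))
174 (np.int64(245), np.int64(271))
176 (np.int64(237), np.int64(278))
180 (np.int64(237), np.int64(278))
[[512.7, 158.3, 29.0], [506.9, 183.0, 29.0]] [509.8 170.6  29. ] 25.4
[[525.4, 161.1, 29.0], [519.7, 185.3, 29.0]] [522.6 173.2  29. ] 24.8
[[538.5, 164.1, 29.0], [532.9, 187.7, 29.0]] [535.7 175.9  29. ] 24.3
tip [[505.75053346 169.21344127  29.        ]]
mouth [[556.04197144 153.00816872  38.        ]
 [546.4756116  201.54071487  38.        ]] [551.25879152 177.27444179  38.        ]
0.2309506448801182
```

Emit:
arm_command(
  increments=[-0.6, -0.08, -0.2, 0, 0, -0.19, 0, -0.55, -0.08, -0.5, 0, 0, 0, 0, 0, 0, -0.8, 0, 0, 0, 0, 0, 0, -0.9, 0, 0, 0, 0, 0, 0, -0.8, 0, 0, 0, 0, 0, 0, -0.5, 0, 0, 0, 0, 0, 0, 0, 0, 0, 0, 0, 0, 0, 0, 0, 0, 0, 0],
)

```text
time_s: 9.3
position: [531.3, 174.8, 13.3]
tool_rot: [-0.32, 3.124, -0.006]
ft_force: [-0.5, 0.4, -0.1]
gripper_width: 88.2
grasp_force: 0.0
```

```bash
python3 - <<'E'
from h import *
s=env.read_state();w=env.camera("wrist")[:,:,::-1];cv2.imwrite("pics/w3.png",w);print(s["time_s"],s["position"],s["tool_rot"])
w=w.astype(int);m=((w[:,:,2]>w[:,:,0]*2)&(w[:,:,2]>90));m[:150]=0;m[270:]=0;m[:,:200]=0;m[:,310:]=0
ys,xs=np.nonzero(m);print(ys.min(),ys.max())
for y in range(ys.min(),ys.max(),8):
    q=xs[ys==y];
    if len(q): A=pt("wrist",[(q.min(),y),(q.max()+1,y)],29,s);print(y,q.min(),q.max(),A.mean(0).round(1),np.linalg.norm(A[1]-A[0]).round(1))
E
```

```text
9.3 [531.34925002 174.80344144  13.2588154 ] [-0.3202033   3.12355827 -0.00610004]
192 266
192 236 273 [499.9 168.4  29. ] 19.0
208 229 278 [508.3 169.6  29. ] 25.4
216 230 278 [512.4 170.8  29. ] 25.1
224 230 278 [516.7 171.7  29. ] 25.3
232 230 278 [521.1 172.6  29. ] 25.5
240 230 278 [525.6 173.5  29. ] 25.7
248 231 278 [530.  174.7  29. ] 25.4
256 231 277 [534.7 175.4  29. ] 25.1
264 231 278 [539.4 176.6  29. ] 25.9
```

Emit:
arm_command(
  increments=[0, 0, 0.08, 0, 0, 0.06, 0, 0, 0, 0, 0, 0, 0, 0, 0, 0, 0, 0, 0, 0, 255, 0, 0, 0, 0, 0, 0, 255, 0, 0, 0, 0, 0, 0, 255, 0, 0, 0, 0, 0, 0, 255, 0, 0, 0, 0, 0, 0, 255, 0, 0, 0, 0, 0, 0, 255, 0, 0, 0, 0, 0, 0, 255, 0, 0, 0, 0, 0, 0, 255],
)

```text
time_s: 10.35
position: [531.0, 174.8, 15.9]
tool_rot: [-0.333, 3.121, -0.006]
ft_force: [0.3, -0.3, 0.0]
gripper_width: 26.2
grasp_force: 0.0
```

Emit:
arm_command(
  increments=[0, 0, 0, 0, 0, 0, 255, 0, 0, 0, 0, 0, 0, 255, 0, 0, 0.03, 0, 0, 0, 255, -0.1, -0.022, 0.02, 0, 0, 0, 255, -0.2, -0.044, 0, 0, 0, 0, 255, -0.3, -0.067, 0, 0, 0, 0, 255, -0.4, -0.088, 0, 0, 0, 0, 255, -0.4, -0.088, 0, 0, 0, 0, 255, -0.4, -0.088, 0, 0, 0, 0, 255, -0.4, -0.088, 0, 0, 0, 0, 255],
)

```text
time_s: 11.35
position: [463.6, 159.9, 17.4]
tool_rot: [-0.333, 3.122, -0.006]
ft_force: [-0.7, 0.8, -1.2]
gripper_width: 25.4
grasp_force: 40.0
```

Emit:
arm_command(
  increments=[-0.4, -0.088, 0, 0, 0, 0, 255, -0.4, -0.088, 0, 0, 0, 0, 255, -0.4, -0.088, 0, 0, 0, 0, 255, -0.3, -0.067, 0, 0, 0, 0, 255, 0, 0, 0, 0, 0, 0, 255, 0, 0, 0, 0, 0, 0, 255],
)

```text
time_s: 11.95
position: [420.3, 150.4, 17.7]
tool_rot: [-0.333, 3.12, -0.006]
ft_force: [-0.0, 0.7, -0.9]
gripper_width: 25.8
grasp_force: 40.0
```

```bash
python3 - <<'E'
from h import *
s=env.read_state();w=env.camera("wrist")[:,:,::-1];print(s["time_s"],s["position"],s["tool_rot"],s["grasp_force"])
sd=env.camera("side")[:,:,::-1];cv2.imwrite("pics/s4.png",sd);cv2.imwrite("pics/w4.png",w)
np.savez("pics/w4.npz",position=s["position"],tool_rot=s["tool_rot"])
c=cv2.resize(sd[200:320,150:370],(660,360),interpolation=cv2.INTER_CUBIC);cv2.imwrite("pics/v4.png",np.vstack([c,cv2.resize(w[150:300,130:405],(660,240))]))
E
```

```text
11.95 [420.34908149 150.35663688  17.71593522] [-0.33323986  3.12045236 -0.00563186] 39.99771058559418
```

View pics/v4.png

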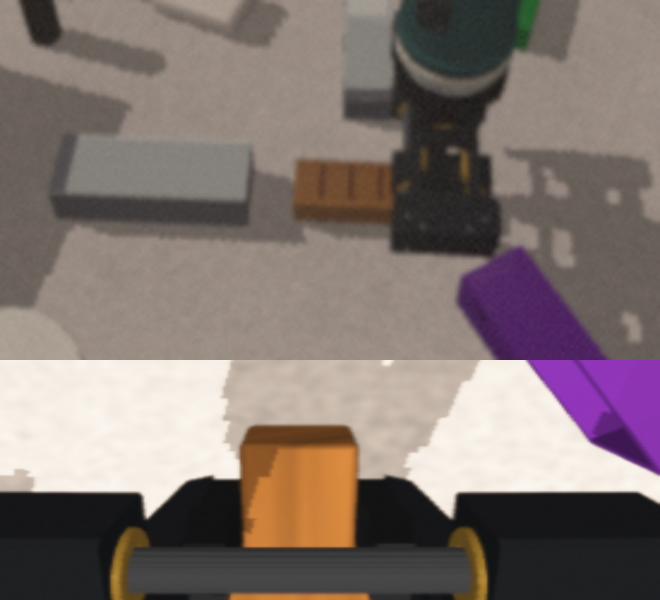

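The block is held level, clear of the case, and the case lies flat. Next I lift it and look at the pocket.

Emit:
arm_command(
  increments=[0, 0, 0.4, 0, 0, 0, 255, 0, 0, 0.8, 0, 0, 0, 255, 0, 0, 0.9, 0, 0, 0, 255, 0, 0, 0.9, 0, 0, 0, 255, 0.2, -0.3, 0.8, 0, 0, 0, 255, 0.5, -0.8, 0.6, 0, 0, -0.3, 255, 0.6, -0.95, 0, 0, 0, -0.4, 255, 0.6, -0.95, 0, 0, 0, -0.4, 255, 0.6, -0.95, 0, 0, 0, -0.4, 255, 0.6, -0.95, 0, 0, 0, -0.4, 255],
)

```text
time_s: 13.05
position: [514.3, 2.0, 150.7]
tool_rot: [0.086, 3.137, -0.006]
ft_force: [0.4, 0.0, -0.8]
gripper_width: 25.3
grasp_force: 40.0
```

Emit:
arm_command(
  increments=[0.6, -0.95, 0, 0, 0, -0.4, 255, 0.6, -0.95, 0, 0, 0, -0.4, 255, 0.6, -0.95, 0, 0, 0, -0.4, 255, 0.6, -0.95, 0, 0, 0, -0.4, 255, 0.6, -0.95, 0, 0, 0, -0.4, 255, 0.6, -0.95, 0, 0, 0, -0.4, 255, 0.6, -0.95, 0, 0, 0, -0.28, 255, 0.5, -0.7, 0, 0, 0, 0, 255, 0.3, -0.3, 0, 0, 0, 0, 255, 0, 0, 0, 0, 0, 0, 255],
)

```text
time_s: 14.05
position: [664.0, -227.3, 149.8]
tool_rot: [0.667, 3.068, -0.007]
ft_force: [0.4, 0.8, 0.3]
gripper_width: 25.6
grasp_force: 40.0
```

Emit:
arm_command(
  increments=[0, 0, 0, 0, 0, 0, 255, 0, 0, 0, 0, 0, 0, 255],
)

```text
time_s: 14.25
position: [662.4, -224.9, 149.4]
tool_rot: [0.664, 3.071, -0.006]
ft_force: [0.1, 1.0, -0.1]
gripper_width: 25.8
grasp_force: 40.0
```

```bash
python3 - <<'E'
from h import *
s=env.read_state();w=env.camera("wrist")[:,:,::-1];cv2.imwrite("pics/w5.png",w);print(s["time_s"],s["position"],s["tool_rot"])
np.savez("pics/w5.npz",position=s["position"],tool_rot=s["tool_rot"])
P=proj("wrist",[[501.4,-206.6,18],[530.9,-121.5,18],[599.3,-197,18]],s);print(P.round())
E
```

```text
14.25 [ 662.37733771 -224.92315971  149.41083659] [ 0.66390628  3.07056058 -0.00609643]
[[201.  22.]
 [299.  12.]
 [254. 117.]]
```

View pics/w5.png

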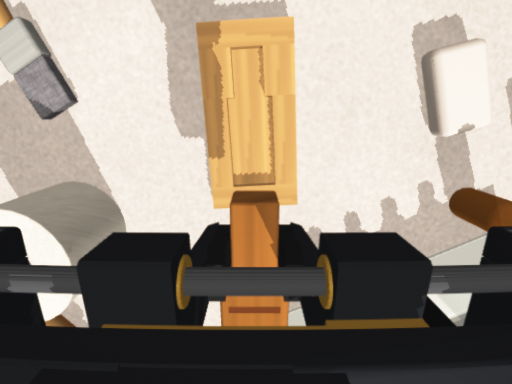

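```bash
python3 - <<'E'
from h import *
w=cv2.imread("pics/w5.png");g=cv2.cvtColor(w,cv2.COLOR_BGR2GRAY).astype(int)
g=cv2.GaussianBlur(g.astype(np.uint8),(1,5),0).astype(int)
for y in (60,75,110,125,140,155): print(y,196,g[y,196:302].tolist())
g2=cv2.GaussianBlur(g.astype(np.uint8),(5,1),0).astype(int)
for x in (240,248,256): print("col",x,g2[10:60,x].tolist(),"|165:",g2[165:212,x].tolist())
E
```

```text
60 196 [179, 179, 175, 155, 140, 136, 134, 132, 131, 133, 136, 138, 141, 142, 144, 145, 143, 142, 139, 135, 135, 150, 177, 185, 187, 187, 188, 189, 191, 194, 197, 203, 208, 209, 202, 160, 191, 195, 194, 191, 188, 188, 190, 193, 196, 200, 201, 202, 202, 200, 197, 192, 187, 185, 185, 185, 184, 186, 187, 188, 190, 191, 185, 165, 152, 151, 154, 175, 192, 192, 189, 187, 187, 190, 193, 195, 198, 199, 199, 200, 199, 198, 196, 192, 189, 187, 187, 187, 187, 188, 188, 190, 191, 194, 198, 204, 208, 211, 221, 236, 239, 240, 240, 239, 238, 239]
75 196 [184, 181, 179, 178, 166, 146, 138, 135, 133, 131, 133, 137, 139, 141, 143, 143, 143, 139, 134, 130, 131, 133, 133, 132, 134, 143, 166, 188, 191, 192, 195, 198, 204, 209, 209, 201, 167, 189, 194, 192, 190, 189, 189, 190, 193, 196, 199, 201, 202, 201, 198, 196, 190, 187, 186, 186, 186, 186, 186, 188, 189, 191, 193, 191, 176, 154, 148, 159, 185, 193, 190, 188, 187, 189, 192, 195, 197, 199, 199, 199, 195, 189, 185, 185, 188, 188, 189, 188, 188, 189, 191, 191, 193, 195, 198, 203, 207, 210, 215, 232, 238, 240, 239, 239, 240, 239]
110 196 [182, 184, 185, 
[... 2895 characters left out ...]
, 187, 187, 187, 187, 185, 179, 167, 151, 137, 131, 130, 130, 130, 131, 130, 128, 122, 119, 133, 162, 184, 188, 174, 143, 106, 79, 68, 67, 68, 67, 66, 65, 64, 64, 66, 73, 83, 96, 108, 118, 123, 124, 124, 124, 125]
col 256 [177, 178, 178, 179, 181, 183, 184, 186, 191, 195, 195, 193, 192, 191, 190, 189, 189, 189, 188, 188, 188, 187, 186, 186, 189, 193, 196, 198, 198, 197, 195, 193, 191, 188, 180, 167, 155, 156, 169, 181, 186, 185, 185, 187, 189, 190, 190, 190, 189, 189] |165: [194, 194, 194, 194, 194, 194, 190, 181, 166, 151, 142, 139, 138, 138, 139, 139, 137, 132, 125, 127, 146, 172, 188, 189, 174, 143, 106, 80, 70, 68, 67, 65, 64, 62, 61, 61, 63, 71, 81, 91, 98, 105, 113, 119, 125, 130, 133]
```

```bash
python3 - <<'E'
from h import *
s=dict(np.load("pics/w5.npz"));P=lambda *a:pt("wrist",a,18,s)[:,:2]
T=P((240,45.5),(248,44.8),(256,44.2)).mean(0);B=P((240,186.4),(248,185.8),(256,185.2)).mean(0)
L=P((227,110),(228.3,125),(229.3,140),(230.3,155));Rr=P((272.8,110),(273,125),(273.4,140),(274.4,155))
TL=P((231,60),(231.8,75));TR=P((263,60),(263.5,75))
mid=(L+Rr)/2;tm=(TL+TR)/2
print("end-end",np.linalg.norm(T-B),"w",np.linalg.norm(L-Rr,axis=1),np.linalg.norm(TL-TR,axis=1))
A=np.r_[mid,tm];c=A.mean(0);d=np.linalg.svd(A-c)[2][0];d*=np.sign(d[0])
print("yaw",np.arctan2(d[1],d[0]),[np.arctan2(*(q[-1]-q[0])[::-1]) for q in(L,Rr)])
print("mids",A.round(1).tolist(),T,B)
m=(T+B)/2;C=c+d*((m-c)@d);print("C",C)
r=R.from_rotvec(s["tool_rot"]).as_matrix();print("toolyaw",np.arctan2(-r[0,1],r[1,1]),r[:,2])
# block in hand tool frame, from w4 and w5: tongue edges & tip, at top face z: TCP+(29-15.7)
for n in("w4","w5"):
    s=dict(np.load(f"pics/{n}.npz"));w=cv2.imread(f"pics/{n}.png").astype(int)
    M=((w[:,:,2]>w[:,:,0]*2)&(w[:,:,2]>70));M[:150]=0;M[262:]=0;M[:,:190]=0;M[:,320:]=0
    ys,xs=np.nonzero(M);r=R.from_rotvec(s["tool_rot"]).as_matrix()
    for y in (190,193,196,199,202,205,208,211,220,240,255):
        q=xs[ys==y]
        if len(q)<8: continue
        X=(pt("wrist",[(q.min(),y),(q.max()+1,y)],s["position"][2]+13.2,s)-s["position"])@r
        print(n,y,q.min(),q.max(),X[:,:2].round(1).tolist(),w[y,(q.min()+q.max())//2].tolist())
E
```

```text
end-end 135.45180155504488 w [44.96458911 44.44812501 44.43370256 45.04313121] [30.19180076 30.25236852]
yaw -0.3716602017536951 [np.float64(-0.3746391160318918), np.float64(-0.37282534004360646)]
mids [[591.6, -198.2], [605.0, -203.5], [618.7, -209.0], [632.9, -214.4], [549.1, -181.7], [561.4, -186.7]] [ 537.45546399 -175.284455  ] [ 660.47046522 -231.98101589]
C [ 599.79275474 -201.50383668]
toolyaw -0.42587918322002843 [-7.49686101e-04 -3.80878025e-03 -9.99992466e-01]
w4 193 234 274 [[30.6, -10.6], [30.6, 10.3]] [29, 61, 100]
w4 196 233 275 [[29.0, -11.1], [29.0, 10.8]] [29, 60, 97]
w4 199 232 276 [[27.4, -11.7], [27.4, 11.4]] [27, 57, 93]
w4 202 231 277 [[25.8, -12.2], [25.8, 11.9]] [29, 61, 101]
w4 205 230 278 [[24.2, -12.8], [24.2, 12.5]] [47, 103, 168]
w4 208 230 278 [[22.6, -12.8], [22.6, 12.5]] [55, 121, 196]
w4 211 230 278 [[20.9, -12.9], [21.0, 12.5]] [55, 121, 196]
w4 220 231 278 [[16.0, -12.5], [16.0, 12.7]] [56, 122, 195]
w4 240 231 278 [[4.5, -12.7], [4.6, 12.9]] [56, 124, 198]
w4 255 231 277 [[-4.4, -13.0], [-4.4, 12.6]] [58, 126, 200]
w5 190 213 295 [[32.2, -21.2], [32.2, 20.9]] [80, 141, 195]
w5 193 213 295 [[30.6, -21.3], [30.6, 21.0]] [28, 60, 98]
w5 196 213 295 [[29.0, -21.4], [29.0, 21.0]] [27, 57, 93]
w5 199 214 295 [[27.4, -20.9], [27.4, 21.1]] [26, 55, 90]
w5 202 215 295 [[25.8, -20.5], [25.8, 21.2]] [28, 60, 99]
w5 205 215 278 [[24.2, -20.5], [24.2, 12.5]] [45, 100, 163]
w5 208 230 278 [[22.6, -12.8], [22.6, 12.5]] [54, 117, 190]
w5 211 230 278 [[20.9, -12.9], [20.9, 12.5]] [53, 118, 189]
w5 220 231 277 [[15.9, -12.5], [16.0, 12.1]] [55, 119, 191]
w5 240 231 278 [[4.5, -12.7], [4.5, 12.9]] [54, 121, 194]
w5 255 231 277 [[-4.4, -13.0], [-4.4, 12.6]] [56, 121, 195]
```

Emit:
arm_command(
  increments=[0.15, -0.06, -0.3, 0.027, 0, 0.2, 255, 0.16, -0.06, -0.6, 0, 0, 0.187, 255, 0, 0, -0.6, 0, 0, 0, 255, 0, 0, -0.4, 0, 0, 0, 255, 0, 0, -0.08, 0, 0, 0, 255, 0, 0, 0, 0, 0, 0, 255, 0, 0, 0, 0, 0, 0, 255, 0, 0, 0, 0, 0, 0, 255],
)

```text
time_s: 15.1
position: [673.1, -230.1, 91.2]
tool_rot: [0.582, 3.085, -0.001]
ft_force: [-0.4, -0.1, -0.9]
gripper_width: 25.3
grasp_force: 40.0
```

```bash
python3 - <<'E'
from h import *
P=[]
for i in range(4):
    s=env.read_state();P.append(np.r_[s["position"],s["tool_rot"]]);w=env.camera("wrist")[:,:,::-1]
P=np.array(P);print(P.round(3));a=P.mean(0);s=dict(position=a[:3],tool_rot=a[3:])
np.savez("pics/w6.npz",**s);cv2.imwrite("pics/w6.png",w)
C=np.array([599.8,-201.5]);h=np.array([.932,-.363]);n=np.array([.363,.932])
F=[C-67*h+15*n,C-67*h-15*n,C-20*h+22*n,C-20*h-22*n,C+67*h+22*n,C+67*h-22*n,C]
q=proj("wrist",[[*f,18] for f in F],s);print(q.round(1))
g=cv2.GaussianBlur(cv2.cvtColor(w,cv2.COLOR_BGR2GRAY),(1,5),0)
for y in (40,60,100,120,140): 
  l=int(q[2,0]);r_=int(q[3,0]);l,r_=min(l,r_),max(l,r_);print(y,l-15,g[y,l-15:l+16].tolist(),r_-15,g[y,r_-15:r_+16].tolist())
g2=cv2.GaussianBlur(cv2.cvtColor(w,cv2.COLOR_BGR2GRAY),(5,1),0);e=int(q[4,1])
for x in (235,255,270): print("col",x,e-20,g2[e-20:e+20,x].tolist(),g2[0:25,x].tolist())
E
```

```text
[[ 6.73090e+02 -2.30121e+02  9.12050e+01  5.82000e-01  3.08500e+00
  -1.00000e-03]
 [ 6.73068e+02 -2.30148e+02  9.12340e+01  5.82000e-01  3.08500e+00
  -2.00000e-03]
 [ 6.73010e+02 -2.30107e+02  9.11810e+01  5.82000e-01  3.08500e+00
  -1.00000e-03]
 [ 6.72895e+02 -2.30042e+02  9.10340e+01  5.82000e-01  3.08500e+00
  -1.00000e-03]]
[[275.2   6.6]
 [233.4   6.7]
 [283.6  75.7]
 [225.3  75.9]
 [281.  187.5]
 [228.2 187.6]
 [254.5 103.3]]
40 210 [191, 179, 171, 156, 140, 135, 134, 134, 134, 134, 134, 135, 135, 135, 137, 138, 140, 142, 147, 151, 155, 156, 156, 150, 109, 137, 141, 139, 138, 143, 168] 268 [177, 161, 156, 153, 153, 145, 144, 182, 196, 195, 193, 191, 189, 189, 191, 193, 194, 197, 198, 200, 201, 201, 200, 188, 154, 143, 142, 147, 149, 161, 165]
60 210 [140, 135, 130, 132, 134, 136, 136, 135, 135, 135, 136, 136, 137, 138, 139, 140, 141, 142, 146, 150, 154, 157, 157, 149, 124, 131, 140, 140, 137, 136, 134] 268 [196, 182, 160, 155, 154, 140, 159, 190, 198, 195, 193, 191, 190, 190, 192, 195, 196, 199, 200, 201, 201, 201, 199, 195, 190, 187, 188, 190, 192, 192, 191]
100 210 [140, 1
[... 1225 characters left out ...]
 133, 132, 132, 132, 132, 132, 132, 135, 137, 134]
col 255 167 [195, 194, 195, 193, 175, 151, 142, 139, 139, 139, 139, 139, 139, 140, 140, 140, 140, 139, 131, 109, 102, 129, 180, 157, 97, 70, 69, 70, 69, 66, 65, 64, 63, 61, 61, 70, 85, 102, 119, 133] [140, 138, 137, 135, 133, 132, 128, 95, 103, 133, 138, 144, 170, 189, 191, 191, 191, 191, 191, 191, 191, 191, 191, 191, 191]
col 270 167 [213, 213, 213, 212, 204, 183, 165, 158, 156, 157, 157, 156, 157, 156, 156, 156, 156, 156, 145, 116, 104, 130, 182, 160, 101, 71, 66, 64, 64, 63, 60, 58, 61, 64, 69, 82, 94, 100, 102, 104] [140, 139, 137, 136, 134, 133, 128, 95, 89, 126, 135, 134, 130, 158, 169, 157, 150, 150, 150, 154, 158, 160, 170, 175, 174]
```

Emit:
arm_command(
  increments=[-0.5, 0.2, 0, 0, 0, 0, 255, -0.8, 0.31, 0, 0, 0, 0, 255, -0.8, 0.31, 0, 0, 0, 0, 255, -0.8, 0.31, -0.3, 0, 0, 0, 255, -0.5, 0.2, -0.6, 0, 0, 0, 255, -0.27, 0.1, -0.4, 0, 0, 0, 255, 0, 0, -0.1, 0, 0, 0, 255, 0, 0, 0, 0, 0, 0, 255, 0, 0, 0, 0, 0, 0, 255, 0, 0, 0, 0, 0, 0, 255],
)

```text
time_s: 16.3
position: [563.8, -187.6, 49.0]
tool_rot: [0.582, 3.085, -0.002]
ft_force: [-0.2, -0.2, -0.5]
gripper_width: 25.3
grasp_force: 40.0
```

```bash
python3 - <<'E'
from h import *
P=[]
for i in range(4):
    s=env.read_state();P.append(np.r_[s["position"],s["tool_rot"]]);w=env.camera("wrist")[:,:,::-1]
P=np.array(P);a=P.mean(0);print(a.round(3),s["ft_force"]);s=dict(position=a[:3],tool_rot=a[3:])
cv2.imwrite("pics/w7.png",w)
C=np.array([600.1,-201.6]);h=np.array([.932,-.363]);n=np.array([.363,.932])
F=[C-67*h+15*n,C-67*h-15*n,C-22*h+15*n,C-22*h-15*n]
q=proj("wrist",[[*f,18] for f in F],s);print(q.round(1))
cv2.imwrite("pics/v7.png",cv2.resize(w[100:280,160:350],(634,600),interpolation=cv2.INTER_CUBIC))
g=cv2.GaussianBlur(cv2.cvtColor(w,cv2.COLOR_BGR2GRAY),(1,3),0)
for y in (170,180,190,205,225): print(y,215,g[y,215:296].tolist())
g2=cv2.GaussianBlur(cv2.cvtColor(w,cv2.COLOR_BGR2GRAY),(5,1),0)
for x in (240,254,266): print("col",x,120,g2[120:215,x].tolist())
E
```

```text
[ 5.63477e+02 -1.87424e+02  4.88350e+01  5.82000e-01  3.08500e+00
 -1.00000e-03] [ 0.61030895  0.47352142 -1.25574857]
[[277.2 179.7]
 [232.2 179.7]
 [275.8 241.4]
 [233.7 241.5]]
170 215 [145, 145, 145, 145, 145, 145, 144, 145, 145, 144, 145, 144, 145, 145, 145, 145, 144, 145, 145, 144, 145, 144, 145, 145, 145, 145, 145, 145, 145, 145, 145, 145, 145, 144, 145, 144, 144, 144, 143, 143, 144, 144, 144, 144, 144, 143, 144, 144, 144, 143, 144, 143, 144, 144, 144, 143, 144, 144, 144, 148, 173, 198, 201, 201, 201, 200, 200, 201, 200, 200, 200, 200, 200, 198, 195, 192, 191, 191, 191, 190, 190]
180 215 [133, 132, 133, 132, 133, 133, 132, 133, 133, 134, 134, 135, 135, 137, 137, 137, 133, 128, 131, 133, 134, 134, 133, 133, 132, 133, 133, 133, 133, 134, 134, 135, 135, 135, 136, 135, 135, 135, 134, 134, 133, 132, 132, 133, 132, 132, 132, 138, 144, 146, 146, 146, 147, 143, 136, 134, 137, 148, 169, 181, 180, 178, 185, 191, 191, 191, 190, 189, 189, 189, 190, 190, 190, 191, 191, 191, 192, 193, 193, 193, 193]
190 215 [132, 131, 131, 132, 133, 133, 134, 136, 137, 139, 141, 145, 149, 152, 154, 154, 143
[... 1824 characters left out ...]
6, 139, 142, 143, 143, 144, 144, 142, 141, 139, 137, 135, 133, 132, 133, 137, 138, 138, 138, 138, 138, 138, 138, 135, 113, 80, 67, 68, 69, 68, 65, 64, 64, 63, 61, 60, 68, 82, 99, 115, 129, 133, 132, 132, 133, 133, 133, 133, 133]
col 266 120 [178, 180, 181, 183, 184, 183, 182, 181, 181, 182, 181, 182, 181, 181, 181, 180, 180, 180, 181, 182, 183, 183, 181, 155, 115, 103, 130, 143, 141, 139, 139, 138, 137, 135, 135, 135, 135, 134, 134, 134, 135, 135, 134, 132, 130, 129, 132, 136, 141, 143, 144, 144, 144, 143, 141, 140, 138, 136, 133, 132, 138, 175, 189, 190, 189, 188, 187, 183, 188, 186, 151, 97, 72, 67, 65, 64, 63, 62, 59, 58, 61, 66, 77, 90, 95, 98, 99, 100, 100, 100, 101, 100, 100, 100, 100]
```

Emit:
arm_command(
  increments=[-0.02, 0.01, -0.2, 0, 0, 0, 255, 0, 0, -0.2, 0, 0, 0, 255, 0, 0, -0.1, 0, 0, 0, 255, 0, 0, -0.1, 0, 0, 0, 255, 0, 0, -0.1, 0, 0, 0, 255, 0, 0, -0.05, 0, 0, 0, 255, 0, 0, 0, 0, 0, 0, 255, 0, 0, 0, 0, 0, 0, 255],
)

```text
time_s: 17.3
position: [562.5, -186.9, 25.7]
tool_rot: [0.582, 3.085, -0.001]
ft_force: [2.2, -1.2, 0.5]
gripper_width: 25.7
grasp_force: 40.0
```

Emit:
arm_command(
  increments=[0.025, -0.01, 0, 0, 0, 0, 255, 0, 0, -0.04, 0, 0, 0, 255, 0, 0, -0.04, 0, 0, 0, 255, 0, 0, 0, 0, 0, 0, 255],
)

```text
time_s: 17.7
position: [562.4, -186.9, 22.9]
tool_rot: [0.582, 3.087, -0.001]
ft_force: [2.2, -0.7, 0.5]
gripper_width: 25.7
grasp_force: 40.0
```

Emit:
arm_command(
  increments=[0.03, -0.012, 0, 0, 0, 0, 255, 0, 0, -0.02, 0, 0, 0, 255, 0, 0, -0.03, 0, 0, 0, 255, 0, 0, 0, 0, 0, 0, 255, 0, 0, 0, 0, 0, 0, 255],
)

```text
time_s: 18.2
position: [563.2, -187.2, 21.8]
tool_rot: [0.582, 3.087, -0.001]
ft_force: [-1.4, 0.9, 3.8]
gripper_width: 25.7
grasp_force: 40.0
```

Emit:
arm_command(
  increments=[-0.01, 0.004, -0.02, 0, 0, 0, 255, 0, 0, -0.01, 0, 0, 0, 255, 0, 0, 0, 0, 0, 0, 255, 0, 0, 0, 0, 0, 0, 255],
)

```text
time_s: 18.6
position: [563.1, -187.2, 20.9]
tool_rot: [0.582, 3.087, -0.001]
ft_force: [-1.1, 1.0, 3.8]
gripper_width: 25.7
grasp_force: 40.0
```

```bash
python3 - <<'E'
from h import *
F=[];Z=[]
for i in range(4): s=env.read_state();F.append(s["ft_force"]);Z.append(s["position"]);w=env.camera("wrist")[:,:,::-1]
print(np.mean(F,0),np.mean(Z,0))
cv2.imwrite("pics/w8.png",w)
g=cv2.GaussianBlur(cv2.cvtColor(w,cv2.COLOR_BGR2GRAY),(5,1),0)
for x in (240,254,266): print("col",x,170,g[170:215,x].tolist())
E
```

```text
[-1.64695873  0.78925344  3.4322325 ] [ 563.11056574 -187.19047761   20.8679143 ]
col 240 170 [134, 136, 138, 141, 142, 143, 144, 144, 144, 145, 144, 144, 143, 142, 141, 139, 137, 135, 134, 133, 132, 129, 93, 69, 66, 67, 69, 70, 68, 65, 65, 66, 76, 91, 106, 122, 134, 137, 137, 138, 138, 138, 138, 138, 138]
col 254 170 [133, 134, 134, 134, 135, 137, 139, 142, 143, 144, 144, 144, 143, 142, 140, 139, 138, 136, 134, 132, 132, 128, 93, 71, 69, 68, 66, 64, 64, 63, 61, 60, 69, 83, 98, 115, 129, 133, 133, 133, 133, 133, 134, 133, 133]
col 266 170 [134, 133, 130, 129, 130, 133, 137, 141, 143, 144, 144, 143, 142, 142, 141, 140, 139, 137, 135, 133, 132, 129, 95, 70, 65, 64, 63, 63, 59, 58, 62, 66, 78, 90, 96, 98, 100, 100, 100, 100, 101, 100, 100, 100, 100]
```

Emit:
arm_command(
  increments=[-0.015, 0.006, -0.02, 0, 0, 0, 255, 0, 0, -0.02, 0, 0, 0, 255, 0, 0, 0, 0, 0, 0, 255, 0, 0, 0, 0, 0, 0, 255],
)

```text
time_s: 19.2
position: [563.1, -187.2, 20.6]
tool_rot: [0.582, 3.086, -0.001]
ft_force: [-3.0, 1.0, 8.8]
gripper_width: 25.6
grasp_force: 40.0
```

Emit:
arm_command(
  increments=[0, 0, 0.01, 0, 0, 0, 255, 0, 0, 0, 0, 0, 0, 150, 0, 0, 0, 0, 0, 0, 100, 0, 0, 0, 0, 0, 0, 100, 0, 0, 0, 0, 0, 0, 100, 0, 0, 0, 0, 0, 0, 100],
)

```text
time_s: 19.8
position: [562.4, -186.9, 19.5]
tool_rot: [-0.582, -3.087, 0.001]
ft_force: [0.6, 0.1, 0.4]
gripper_width: 53.6
grasp_force: 0.0
```

Emit:
arm_command(
  increments=[0, 0, 0.3, 0, 0, 0, 100, 0, 0, 0.8, 0, 0, 0, 100, 0, 0, 0.9, 0, 0, 0, 100, 0, 0, 0.9, 0, 0, 0, 100, 0, 0, 0.6, 0, 0, 0, 100, 0.4, -0.15, 0, 0, 0, 0, 100, 0.6, -0.23, 0, 0, 0, 0, 100, 0, 0, 0, 0, 0, 0, 100, 0, 0, 0, 0, 0, 0, 100],
)

```text
time_s: 20.7
position: [592.3, -198.3, 123.7]
tool_rot: [-0.582, -3.086, 0.0]
ft_force: [-0.4, -1.0, -0.2]
gripper_width: 53.7
grasp_force: 0.0
```

```bash
python3 - <<'E'
from h import *
s=env.read_state();w=env.camera("wrist")[:,:,::-1];sd=env.camera("side")[:,:,::-1];sc=env.camera("scene")[:,:,::-1]
print(s["time_s"],s["position"],s["gripper_width"])
cv2.imwrite("pics/w9.png",w);np.savez("pics/w9.npz",position=s["position"],tool_rot=s["tool_rot"])
f=lambda a,z:cv2.resize(a,z,interpolation=cv2.INTER_CUBIC)
a=f(w[60:300,180:330],(375,600));b=f(sd[120:195,205:320],(420,274));c=f(sd[90:340,60:384],(420,326))
cv2.imwrite("pics/v9.png",np.hstack([a,np.vstack([b,c])]))
E
```

```text
20.7 [ 592.257313   -198.28799046  123.65342882] 53.70918680118719
```

View pics/v9.png

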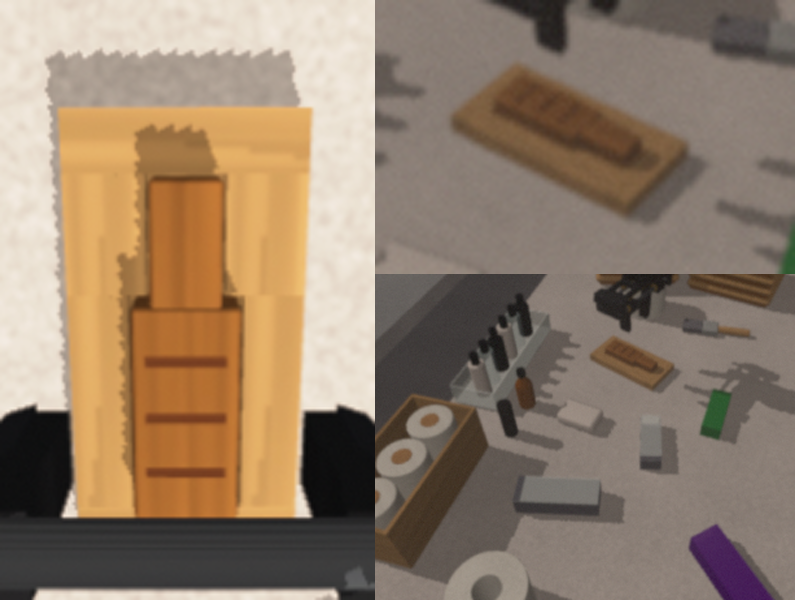

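The picture shows the block in the pocket, square to the board. In the wrist crop the tongue is at x 150–222 and its tip at y 177. The case lies flat and the other things are undisturbed. I'll check numerically that it is fully seated.

```bash
python3 - <<'E'
from h import *
s=dict(np.load("pics/w9.npz"));w=cv2.imread("pics/w9.png").astype(int)
g=w[:,:,0]*1.0
C=np.array([600.1,-201.6]);h=np.array([.932,-.363]);n=np.array([.363,.932])
print("pred z34",proj("wrist",[[*(C-65*h+13*n),34],[*(C-65*h-13*n),34],[*(C-20*h+13*n),34],[*(C-20*h-13*n),34],[*(C-20*h+20*n),34],[*(C-20*h-20*n),34],[*(C+h*10+20*n),34],[*(C+10*h-20*n),34]],s).round(1).tolist())
for y in (135,150,165,178,190,205,230,255):print(y,w[y,225:285].sum(1).tolist())
for x in (248,258):print(x,w[120:140,x].sum(1).tolist(),w[178:192,x].sum(1).tolist())
E
```

```text
pred z34 [[269.4, 131.9], [238.8, 131.9], [268.8, 183.4], [239.6, 183.5], [276.6, 183.4], [231.8, 183.5], [276.0, 215.1], [232.6, 215.2]]
135 [472, 472, 474, 475, 478, 484, 488, 498, 507, 493, 434, 385, 344, 262, 252, 289, 330, 336, 335, 337, 336, 333, 326, 318, 313, 305, 301, 303, 313, 325, 335, 338, 340, 340, 345, 349, 356, 360, 366, 369, 372, 374, 366, 332, 304, 360, 455, 491, 486, 480, 475, 476, 480, 490, 499, 505, 508, 508, 510, 510]
150 [474, 474, 473, 478, 481, 485, 492, 497, 504, 478, 403, 383, 342, 274, 275, 285, 325, 338, 339, 340, 341, 335, 332, 324, 315, 312, 308, 308, 317, 329, 339, 343, 341, 344, 342, 349, 355, 356, 364, 365, 370, 372, 359, 319, 280, 376, 492, 494, 484, 478, 473, 478, 485, 495, 500, 505, 509, 508, 507, 510]
165 [477, 461, 407, 340, 335, 338, 340, 344, 353, 366, 376, 380, 351, 304, 289, 277, 318, 340, 344, 344, 343, 339, 335, 328, 319, 311, 311, 313, 321, 333, 346, 347, 343, 343, 345, 349, 355, 357, 362, 364, 368, 364, 352, 319, 301, 398, 493, 493, 484, 477, 474, 482, 492, 500, 506, 507, 509, 506, 494, 476]
178 [471, 469, 452, 401, 341, 319, 294, 320, 32
[... 1129 characters left out ...]
56, 464, 479, 487, 496, 502, 508, 507, 504]
255 [484, 490, 491, 494, 498, 501, 504, 463, 332, 294, 330, 345, 350, 348, 341, 335, 330, 326, 330, 337, 340, 340, 340, 339, 343, 348, 353, 358, 358, 354, 342, 332, 329, 330, 340, 345, 352, 355, 354, 352, 349, 343, 340, 340, 345, 354, 363, 372, 364, 312, 293, 398, 472, 491, 501, 506, 506, 497, 478, 466]
248 [358, 356, 356, 351, 346, 340, 332, 327, 329, 337, 264, 196, 236, 293, 314, 318, 320, 322, 322, 322] [333, 331, 331, 331, 326, 285, 283, 328, 342, 342, 339, 342, 341, 340]
258 [353, 356, 357, 350, 346, 343, 334, 329, 329, 317, 244, 199, 246, 310, 339, 340, 341, 340, 340, 341] [344, 344, 345, 345, 338, 286, 286, 331, 343, 343, 341, 342, 343, 343]
```

```bash
python3 -c "
from workcell import env
print(env.finish_job())"
```

```text
the job is handed in; nothing more can be done
None
```

I handed the job in at about 21 s: the block is in the holder's pocket (camera and contact-force checks show it fully home, flat and square), the grey case lies flat on the counter, and the other things I could see in the last picture are where they stood; the judge's verdict was not shown.

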